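# Open the left dosing flask with a thread of unknown hand

### The arm

A 6-joint arm with a two-finger parallel gripper is mounted at the origin on a cart in front of the work surface, level with it; the furniture and walls round the work are solid. World frame = base frame: x ahead of the robot, y to its left, z up, the work surface at z = 0. Lengths are in m, angles in rad, forces in N, time in s.
With the tool pointing down it reaches from about 0.35 to 0.775 m from the base axis. Payload 7.3 kg.
Tool frame: the origin (TCP) lies midway between the tips of the shut fingers; the grasp point (between the pads) lies 19 mm behind it (robot.grip_depth is the z of the grasp point in the tool frame, in m); z points along the fingers, y is the line along which they close (so a half turn about z gives the same grasp; the last joint's range is limited). The gripper opens to 92 mm and grips with 3 to 60 N. Pads are 19 mm wide; open, the fingers measure 130 mm over their backs; the gripper's body (75 mm by 190 mm) begins 47 mm behind the grasp point.
Start: joints at [-1.466, 0.342, 1.524, -0, 1.275, -0.146], TCP at [0.13, -0.509, 0.227] pointing down, gripper open.
Joint ranges: [-2.53, 2.53], [-0.77, 2.02], [0.04, 2.7], [-1, 4.14], [0.28, 2.66], [-3.11, 3.11]. Speed limits (rad/s): [2.57, 2.57, 3.14, 3.14, 3.14, 3.14].

### API

Orientations are given as [roll, pitch, yaw] about the fixed x, y, z axes, in that order (R = Rz(yaw) Ry(pitch) Rx(roll)).
In Python, from cell import robot, viewer gives the robot as it stands.
- The arm moves only by the tool step_arm, never from a script. Its argument "increments" is a list of rows, each an object with "delta_pos": the shift along the tool's x, y, z in cm, a list of three; "dr": the turn, a rotation vector about the tool's x, y, z in degrees, a list of three; "fingers": the closure, from -1 (fully open) to 1 (shut), so that 0 is half open. In form: [{"delta_pos": [tx, ty, tz], "dr": [wx, wy, wz], "fingers": fingers}, ...]. A call has exactly 5 rows; each row is the pose to reach, as a shift and turn from the pose commanded when the call began, along the tool's axes at that moment; what a row does not reach only later rows make up. A row lasts 1/8 s, in which the tool goes at most 62.5 mm and 10.7 degrees, less where a joint would pass 70% of its speed; a pose out of reach is approached as far as the arm can. A call with a gripper value outside its range is refused whole. The fingers move at their own pace and stop on an object; "newtons" is the grip in N (left out, the last holds). Time passes only in rows, so rows that repeat a pose let the fingers close, or fill a call up. It gives the time, the measured TCP pose, the force, the opening and the grip force at its end, in the units of the state.
- robot.observe(): the state, without advancing time (a new reading comes with each control period).
- viewer.read_camera(name): name is "scene" or "top" or "wrist"; returns the picture (384x512x3 uint8, red, green, blue); there is no depth.
- viewer.camera_params(name): a dict with "K" (3x3 intrinsics, pixels), "T" (4x4, takes a point from camera to world coordinates). Camera axes: x right, y down, z forward; pixel columns grow to the right and rows downward; lengths in m; the calibration is good to about 2 mm. A picture is of the moment at which its call begins: read the wrist's pose just before it. camera_params takes no time and is no camera call; for the wrist camera it gives the pose at the moment of the call.
- robot.hand_in(): hands the job in; it is judged then, once.
The state is a dict: "time": time; "qpos": joint angles; "qvel": joint speeds; "joint_efforts": joint torques, N m; "tool_pos": TCP position; "tool_rot": TCP orientation; "contact_force": force on the tool from outside, world axes, zero at the start; "torque": the same for the moment, N m; "opening": finger opening in m; "grip_force": force on a finger pad.
Only numpy, scipy, OpenCV 4.12 (cv2) and the standard library are available. Lean on these libraries where they do the work, as an engineer would, in place of code of your own. Each camera call takes 0.05 s, during which the arm holds its last target. There are 200 camera calls.

### The job

Two identical steel dosing flasks are bolted to the table; one has an ordinary cap thread and the other a reversed one, and nothing shows which. Find out which way the cap of the left flask (your left, facing the table) loosens, undo it, lift it straight off and finish while still holding it up in the gripper, upright and still, about 10 cm above where it sat and over its flask, so that the neck can be inspected. Leave the other flask's cap on and everything else where it stands.

Things in the scene. Friction and masses are not known exactly. Their poses are not given: they have to be found in the camera images.
- flask_a: one of two identical steel dosing flasks, fixed upright on the table: body 72 mm in diameter, foot disc 90 mm, shoulder up to 104 mm, then a slim neck (24 mm). One has an ordinary thread (loosens counter-clockwise from above), the other a reversed one; either may stand on the left (left: y > 0.1, right: y < -0.05). Origin: centre of the underside, z = 0; z up.
- flask_b: one of two identical steel dosing flasks, fixed upright on the table: body 72 mm in diameter, foot disc 90 mm, shoulder up to 104 mm, then a slim neck (24 mm). One has an ordinary thread (loosens counter-clockwise from above), the other a reversed one; either may stand on the left (left: y > 0.1, right: y < -0.05). Origin: centre of the underside, z = 0; z up.
- cap_a: round ribbed black cap of flask_a, loose, 50 mm in diameter, 30 mm high, 60 g, open below. Origin: centre of its lower rim, 134 mm above the table when seated (its top is then at 164 mm); z up. Grip it round the side, from above; 20 mm of neck is free below its rim. Three lugs inside hook under catches on the neck; until undone it has only 2 mm of play upward.
- cap_b: round ribbed black cap of flask_b, loose, 50 mm in diameter, 30 mm high, 60 g, open below. Origin: centre of its lower rim, 134 mm above the table when seated (its top is then at 164 mm); z up. Grip it round the side, from above; 20 mm of neck is free below its rim. Three lugs inside hook under catches on the neck; until undone it has only 2 mm of play upward.
- neck_a (a point): centre of the top of flask_a's neck, inside the cap, 160 mm above the table. Quarter-turn thread: the cap starts within 5 degrees of tight. Turned the tightening way it meets a firm stop there (fingers then slip round it). Turned the loosening way it runs free; past 45 degrees from tight it lifts straight off; about 90 degrees from tight a second stop ends the turn, cap still undone.
- neck_b (a point): centre of the top of flask_b's neck, inside the cap, 160 mm above the table. Quarter-turn thread: the cap starts within 5 degrees of tight. Turned the tightening way it meets a firm stop there (fingers then slip round it). Turned the loosening way it runs free; past 45 degrees from tight it lifts straight off; about 90 degrees from tight a second stop ends the turn, cap still undone.
- sage: tall clear spice jar, 43 mm wide, 104 mm high, among the flasks. Bystander, loose. Origin: centre of the underside.
- cinnamon: spice jar with a pale cap, 56 mm wide, 111 mm high, in the row behind the flasks. Bystander, loose. Origin: centre of the underside.
- nutmeg_tin: small rectangular tin, 36 x 56 x 67 mm high, in the row behind the flasks. Bystander, loose. Origin: centre of the underside.
- sumac_jar: squat wide jar with a broad cap, 90 mm wide, 71 mm high, in the row behind the flasks. Bystander, loose. Origin: centre of the underside.
- mill_1: small grinder shaker, 44 mm wide, 90 mm high, to the left of the flasks. Bystander, loose. Origin: centre of the underside.
- jug_1: clear measuring jug with a handle, 120 x 169 x 135 mm high, to the right of the flasks. Bystander, loose. Origin: centre of the underside.
There are look-alikes about, which are no part of the job. Leave any orange look-alike of the cap_a alone.

How it is judged:
By the outcome, as a careful person would: the job done as asked, in the order asked, and still so for the second after the job is handed in, while the arm keeps its last pose, push and grip.
It also fails if it takes over 35 s, if anything falls off the work surface, if the arm or the gripper's body presses on something with over 40 N, if the wrist force passes 120 N, or if a joint passes its speed limit or range.

## Working session

There is one attempt and no reset: what is moved stays moved. The work goes in short steps, Python scripts to look and compute and a tool call to move; the robot and the scene stay as the last step left them, time stands still between calls to the robot, and variables do not carry over. Pictures are saved under pics/ and viewed, at most 10 in all, crops included, and the job is handed in when it is done.

Besides the shell and the picture viewer there is one more tool, called after "Emit:" as name(argument=value, ...) on one line, values as JSON. step_arm: Moves the arm, as the interface text tells. Its arguments: {"type":"object","properties":{"increments":{"type":"array"},"newtons":{"type":"number"}},"required":["increments"]}

```bash
mkdir -p pics; python3 - <<'E'
from cell import robot, viewer
import cv2, numpy as np
s=robot.observe(); print({k:np.round(v,3) for k,v in s.items()}, robot.grip_depth)
for n in ("scene","top"):
    p=viewer.camera_params(n); print(n,np.round(p["K"],1).tolist(),np.round(p["T"],3).tolist())
    im=viewer.read_camera(n); cv2.imwrite(f"pics/{n}0.png",im[:,:,::-1]); 
E
```

```text
{'time': np.float64(0.0), 'qpos': array([-1.466,  0.343,  1.525, -0.   ,  1.275, -0.146]), 'qvel': array([ 0.001, -0.   , -0.001,  0.001, -0.001,  0.001]), 'joint_efforts': array([ 1.0000e-03, -4.3123e+01, -2.4422e+01,  7.2000e-02,  5.6000e-02,
       -0.0000e+00]), 'tool_pos': array([ 0.13 , -0.508,  0.226]), 'tool_rot': array([-3.14 , -0.   ,  0.251]), 'contact_force': array([-0.291,  0.007,  0.6  ]), 'torque': array([-0.019, -0.021,  0.04 ]), 'grip_force': np.float64(0.0), 'opening': np.float64(0.092)} -0.0188
scene [[351.0, 0.0, 250.9], [0.0, 351.0, 190.1], [0.0, 0.0, 1.0]] [[-0.625, -0.441, 0.644, -0.111], [-0.78, 0.358, -0.513, 0.554], [-0.005, -0.823, -0.568, 0.732], [0.0, 0.0, 0.0, 1.0]]
top [[494.3, 0.0, 251.7], [0.0, 494.3, 197.5], [0.0, 0.0, 1.0]] [[-0.006, -0.995, 0.097, 0.45], [-1.0, 0.005, -0.009, 0.029], [0.008, -0.097, -0.995, 1.555], [0.0, 0.0, 0.0, 1.0]]
```

View pics/top0.png

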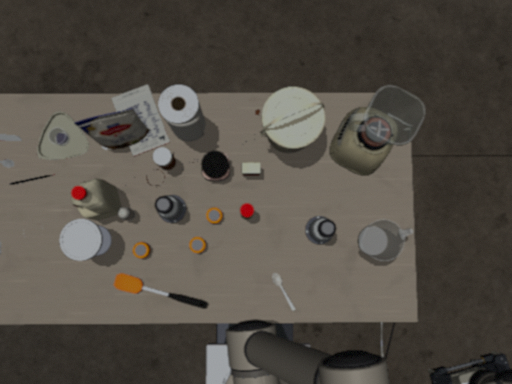

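View pics/scene0.png

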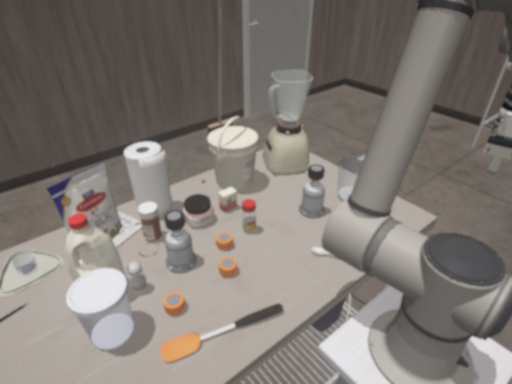

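The top view shows the left flask's cap near (163,205) and the right one's near (327,229). The mill is at (124,213), sage (red top) at (247,211), and there are orange rings at (141,250), (198,245) and (214,215). In the scene view the left cap is near (176,220).

```bash
cat > h.py <<'E'
import numpy as np, cv2
from cell import robot, viewer
def ray(n,uv,z,p=None):
    p=p or viewer.camera_params(n); T=np.array(p["T"]); d=T[:3,:3]@np.linalg.solve(p["K"],[*uv,1.]); o=T[:3,3]
    return o+d*(z-o[2])/d[2]
def proj(n,P):
    p=viewer.camera_params(n); T=np.array(p["T"]); c=np.array(p["K"])@(T[:3,:3].T@(np.array(P)-T[:3,3])); return c[:2]/c[2]
E
python3 - <<'E'
from h import *
t=cv2.imread("pics/top0.png"); s=cv2.imread("pics/scene0.png")
def blob(im,c,r,th):
    g=im.max(2); m=np.zeros_like(g); x,y=c; m[y-r:y+r,x-r:x+r]=(g[y-r:y+r,x-r:x+r]<th)
    n,l,st,ce=cv2.connectedComponentsWithStats(m)
    for i in range(1,n):
        if st[i,4]>30: print(st[i],ce[i].round(1))
for th in (55,70): blob(t,(163,205),20,th); print('-'); blob(s,(176,222),20,th); print('=')
print(ray("top",(163,205),.164), ray("scene",(175,216),.164))
for n,u in dict(mill=(124,213),sage=(247,211),cin=(163,156)).items(): print(n,ray("top",u,.1))
a=cv2.resize(t[165:245,105:205],None,fx=4,fy=4,interpolation=2); b=cv2.resize(s[190:280,130:220],None,fx=4,fy=4,interpolation=2)
cv2.imwrite("pics/c0.png",np.hstack([a,b[:320]]))
E
```

```text
[155 196  19  18 109] [165.4 205.4]
[167 199  16  24 156] [177.4 212.6]
-
=
[155 196  19  18 146] [165.1 205.3]
[162 196  21  27 229] [176.3 212.7]
-
[186 202  10  11  98] [190.9 206.5]
[167 217  17  13 125] [175.4 223.9]
=
[0.56546193 0.26771966 0.164     ] [0.56450129 0.2663597  0.164     ]
mill [0.54776408 0.39300196 0.1       ]
sage [0.55174497 0.03106904 0.1       ]
cin [0.71718347 0.28037548 0.1       ]
```

View pics/c0.png

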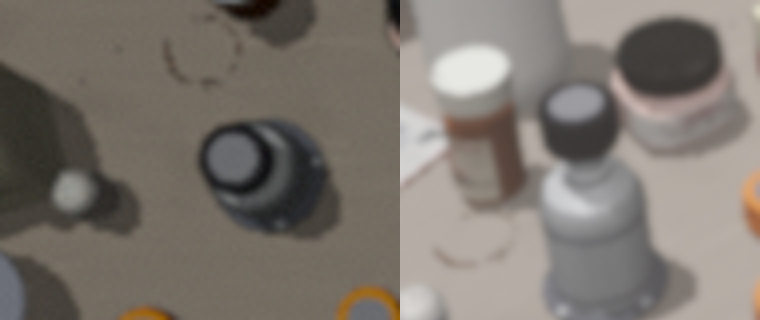

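The left cap is at about (0.566, 0.266), and the two views agree to 2 mm. It has room all round, so I'm moving in high while turning the tool about 80°.

Emit:
step_arm(increments=[{"delta_pos":[0,0,-6],"dr":[0,0,0],"fingers":-1},{"delta_pos":[5.5,-2.5,-7],"dr":[0,0,-10],"fingers":-1},{"delta_pos":[11,-5,-7],"dr":[0,0,-20],"fingers":-1},{"delta_pos":[16.5,-7.5,-7],"dr":[0,0,-30],"fingers":-1},{"delta_pos":[22,-10,-7],"dr":[0,0,-40],"fingers":-1}])

```text
time: 0.72
tool_pos: [0.3197, -0.3556, 0.2965]
tool_rot: [-3.141, -0.0, 0.954]
contact_force: [0.7, -1.4, -0.7]
opening: 0.0916
grip_force: 0.0
```

Emit:
step_arm(increments=[{"delta_pos":[5.8,-1.4,0],"dr":[0,0,-8],"fingers":-1},{"delta_pos":[11.6,-2.9,0],"dr":[0,0,-16],"fingers":-1},{"delta_pos":[17.5,-4.3,0],"dr":[0,0,-24],"fingers":-1},{"delta_pos":[23.3,-5.8,0],"dr":[0,0,-32],"fingers":-1},{"delta_pos":[29,-7.2,0],"dr":[0,0,-40],"fingers":-1}])

```text
time: 1.35
tool_pos: [0.4293, -0.0775, 0.2966]
tool_rot: [-3.141, 0.0, 1.652]
contact_force: [0.7, -0.3, 0.0]
opening: 0.0924
grip_force: 0.0
```

Emit:
step_arm(increments=[{"delta_pos":[5.5,2.7,0],"dr":[0,0,0],"fingers":-1},{"delta_pos":[11,5.4,0],"dr":[0,0,0],"fingers":-1},{"delta_pos":[16.5,8.1,0],"dr":[0,0,0],"fingers":-1},{"delta_pos":[22,10.8,0],"dr":[0,0,0],"fingers":-1},{"delta_pos":[26,12.7,0],"dr":[0,0,0],"fingers":-1}])

```text
time: 1.98
tool_pos: [0.5361, 0.192, 0.296]
tool_rot: [-3.141, 0.0, 1.649]
contact_force: [0.8, -0.0, -0.2]
opening: 0.0915
grip_force: 0.0
```

```bash
python3 - <<'E'
from h import *
p=viewer.camera_params("wrist"); s=robot.observe(); im=viewer.read_camera("wrist")
cv2.imwrite("pics/w1.png",im[:,:,::-1]); np.savez("w1.npz",K=p["K"],T=p["T"])
print(np.round(s["tool_pos"],4),np.round(s["tool_rot"],3),np.round(s["qpos"],2)); print(np.round(p["T"],3))
print(proj("wrist",[.566,.266,.164]))
E
```

```text
[0.5361 0.192  0.296 ] [-3.141  0.     1.649] [0.21 0.39 1.27 0.   1.49 0.13]
[[ 0.997  0.074  0.019  0.531]
 [ 0.077 -0.959 -0.272  0.267]
 [-0.002  0.273 -0.962  0.454]
 [ 0.     0.     0.     1.   ]]
[293.4179807  114.68967772]
```

View pics/w1.png

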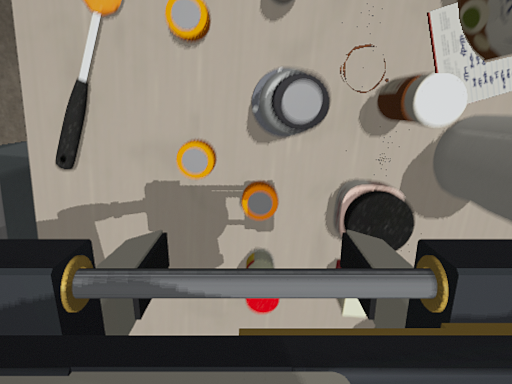

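The wrist view shows the cap's grey top with its dark ring near (301,101). The surroundings are clear, with cinnamon at (440,100).

```bash
python3 - <<'E'
from h import *
im=cv2.imread("pics/w1.png"); z=np.load("w1.npz"); p=dict(K=z["K"],T=z["T"])
g=im.max(2); m=np.zeros_like(g); m[60:145,250:350]=(g[60:145,250:350]<75)*255
m=cv2.morphologyEx(m,cv2.MORPH_OPEN,np.ones((3,3)))
cs=sorted(cv2.findContours(m,0,1)[0],key=cv2.contourArea)[-2:]
for c in cs: print(cv2.contourArea(c),cv2.fitEllipse(c))
hsv=g.copy(); n,l,st,ce=cv2.connectedComponentsWithStats(((g>90)&(g<160)).astype(np.uint8)); i=l[100,301]; print(st[i],ce[i])
for uv in (ce[i],cv2.fitEllipse(cs[-1])[0]): print(ray("wrist",uv,.164,p))
E
```

```text
2464.5 ((300.021240234375, 101.78997039794922), (55.92909622192383, 56.48237991333008), 23.566967010498047)
[     0      0    512    384 151945] [247.9391951  187.51299483]
[0.53060121 0.19348063 0.164     ]
[0.56980095 0.27272026 0.164     ]
```

Emit:
step_arm(increments=[{"delta_pos":[4,2,1],"dr":[0,0,0],"fingers":-1},{"delta_pos":[7.7,3.9,3],"dr":[0,0,0],"fingers":-1},{"delta_pos":[7.7,3.9,5],"dr":[0,0,0],"fingers":-1},{"delta_pos":[7.7,3.9,5],"dr":[0,0,0],"fingers":-1},{"delta_pos":[7.7,3.9,5],"dr":[0,0,0],"fingers":-1}])

```text
time: 2.65
tool_pos: [0.5691, 0.2688, 0.2475]
tool_rot: [3.141, -0.0, 1.647]
contact_force: [0.2, -0.1, 0.8]
opening: 0.0914
grip_force: 0.0
```

```bash
python3 - <<'E'
from h import *
p=viewer.camera_params("wrist"); s=robot.observe(); im=viewer.read_camera("wrist")
cv2.imwrite("pics/w2.png",im[:,:,::-1]); np.savez("w2.npz",K=p["K"],T=p["T"])
print(np.round(s["tool_pos"],4),np.round(s["tool_rot"],3),np.round(s["qpos"],2),np.round(s["contact_force"],2))
print(proj("wrist",[.57,.27,.164]),p["K"][0][0])
E
```

```text
[0.5691 0.2688 0.2475] [ 3.141 -0.     1.647] [ 0.32  0.53  1.17 -0.    1.44  0.24] [ 0.18 -0.09  0.75]
[254.27696452 203.57002045] 323.68797745146793
```

View pics/w2.png

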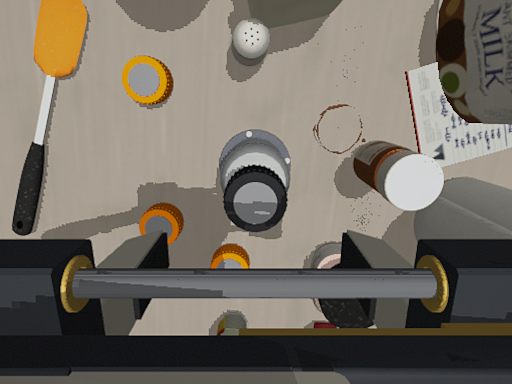

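The cap's top is centred at about (254.5,202), against a predicted (254.3,203.6). That puts the cap at about (0.570, 0.271), so I'm descending around it.

Emit:
step_arm(increments=[{"delta_pos":[0.2,0.2,4],"dr":[0,0,0],"fingers":-1},{"delta_pos":[0.2,0.2,7.5],"dr":[0,0,0],"fingers":-1},{"delta_pos":[0.2,0.2,10],"dr":[0,0,0],"fingers":-1},{"delta_pos":[0.2,0.2,11.7],"dr":[0,0,0],"fingers":-1},{"delta_pos":[0.2,0.2,11.7],"dr":[0,0,0],"fingers":-1}], newtons=15)

```text
time: 3.32
tool_pos: [0.5705, 0.271, 0.1294]
tool_rot: [-3.141, 0.0, 1.647]
contact_force: [-1.0, 0.4, 0.4]
opening: 0.0916
grip_force: 0.0
```

Emit:
step_arm(increments=[{"delta_pos":[0,0,0],"dr":[0,0,0],"fingers":0},{"delta_pos":[0,0,0],"dr":[0,0,0],"fingers":0.2},{"delta_pos":[0,0,0],"dr":[0,0,0],"fingers":1},{"delta_pos":[0,0,0],"dr":[0,0,0],"fingers":1},{"delta_pos":[0,0,0],"dr":[0,0,0],"fingers":1}], newtons=15)

```text
time: 3.95
tool_pos: [0.5704, 0.2712, 0.1298]
tool_rot: [-3.141, 0.0, 1.647]
contact_force: [-2.2, -1.0, 1.7]
opening: 0.0505
grip_force: 15.0
```

Gripped: the opening reads 50.5 mm. Next is a gentle test turn counter-clockwise, watching the moment.

Emit:
step_arm(increments=[{"delta_pos":[0,0,0],"dr":[0,0,-3],"fingers":1},{"delta_pos":[0,0,0],"dr":[0,0,-6],"fingers":1},{"delta_pos":[0,0,0],"dr":[0,0,-9],"fingers":1},{"delta_pos":[0,0,0],"dr":[0,0,-12],"fingers":1},{"delta_pos":[0,0,0],"dr":[0,0,-12],"fingers":1}])

```text
time: 4.58
tool_pos: [0.5709, 0.2716, 0.1299]
tool_rot: [3.141, -0.0, 1.856]
contact_force: [0.3, 1.3, 1.0]
opening: 0.0505
grip_force: 15.0
```

```bash
python3 - <<'E'
from h import *
s=robot.observe(); print({k:np.round(s[k],3) for k in ("tool_pos","tool_rot","contact_force","torque","grip_force","qpos")})
E
```

```text
{'tool_pos': array([0.571, 0.272, 0.13 ]), 'tool_rot': array([ 3.141, -0.   ,  1.856]), 'contact_force': array([0.271, 1.266, 0.992]), 'torque': array([ 0.113, -0.081,  0.043]), 'grip_force': np.float64(15.0), 'qpos': array([0.323, 0.619, 1.341, 0.   , 1.181, 0.037])}
```

The vertical moment is only 0.04 N·m. A cap slipping against its stop would give about 0.4, so this way runs free. Turning on to about 68°.

Emit:
step_arm(increments=[{"delta_pos":[0,0,0],"dr":[0,0,-6],"fingers":1},{"delta_pos":[0,0,0],"dr":[0,0,-13],"fingers":1},{"delta_pos":[0,0,0],"dr":[0,0,-20],"fingers":1},{"delta_pos":[0,0,0],"dr":[0,0,-27],"fingers":1},{"delta_pos":[0,0,0],"dr":[0,0,-34],"fingers":1}])

```text
time: 5.2
tool_pos: [0.5706, 0.2716, 0.1299]
tool_rot: [3.141, -0.0, 2.453]
contact_force: [-1.3, 1.3, 2.3]
opening: 0.0505
grip_force: 15.0
```

```bash
python3 - <<'E'
from h import *
s=robot.observe(); print({k:np.round(s[k],3) for k in ("tool_rot","contact_force","torque")})
E
```

```text
{'tool_rot': array([ 3.141, -0.   ,  2.453]), 'contact_force': array([-1.265,  1.348,  2.296]), 'torque': array([ 0.211,  0.083, -0.001])}
```

Emit:
step_arm(increments=[{"delta_pos":[0,0,0],"dr":[0,0,-6],"fingers":1},{"delta_pos":[0,0,0],"dr":[0,0,-12],"fingers":1},{"delta_pos":[0,0,0],"dr":[0,0,-18],"fingers":1},{"delta_pos":[0,0,0],"dr":[0,0,-22],"fingers":1},{"delta_pos":[0,0,0],"dr":[0,0,-22],"fingers":1}], newtons=20)

```text
time: 5.82
tool_pos: [0.5698, 0.2717, 0.1298]
tool_rot: [-3.141, -0.002, 2.833]
contact_force: [-6.1, 0.8, 5.4]
opening: 0.0502
grip_force: 20.0
```

```bash
python3 - <<'E'
from h import *
s=robot.observe(); print({k:np.round(s[k],3) for k in ("tool_pos","tool_rot","contact_force","torque","grip_force")})
E
```

```text
{'tool_pos': array([0.57 , 0.272, 0.13 ]), 'tool_rot': array([-3.141e+00, -2.000e-03,  2.833e+00]), 'contact_force': array([-6.099,  0.83 ,  5.365]), 'torque': array([ 0.278,  0.711, -0.038]), 'grip_force': np.float64(20.0)}
```

It turned 68° with no resistance. I'll lift a little and check the force before going on.

Emit:
step_arm(increments=[{"delta_pos":[0,0,-0.2],"dr":[0,0,0],"fingers":1},{"delta_pos":[0,0,-0.4],"dr":[0,0,0],"fingers":1},{"delta_pos":[0,0,-0.6],"dr":[0,0,0],"fingers":1},{"delta_pos":[0,0,-0.8],"dr":[0,0,0],"fingers":1},{"delta_pos":[0,0,-0.8],"dr":[0,0,0],"fingers":1}])

```text
time: 6.45
tool_pos: [0.5699, 0.271, 0.1372]
tool_rot: [-3.14, -0.002, 2.833]
contact_force: [-5.8, -0.3, -2.5]
opening: 0.0505
grip_force: 20.0
```

Emit:
step_arm(increments=[{"delta_pos":[0,0,-0.8],"dr":[0,0,0],"fingers":1},{"delta_pos":[0,0,-1.8],"dr":[0,0,0],"fingers":1},{"delta_pos":[0,0,-3],"dr":[0,0,0],"fingers":1},{"delta_pos":[0,0,-4.5],"dr":[0,0,0],"fingers":1},{"delta_pos":[0,0,-6],"dr":[0,0,0],"fingers":1}])

```text
time: 7.08
tool_pos: [0.5713, 0.2714, 0.1994]
tool_rot: [3.141, 0.002, 2.834]
contact_force: [-0.3, 0.3, -0.4]
opening: 0.05
grip_force: 20.0
```

Emit:
step_arm(increments=[{"delta_pos":[0,0,-1.5],"dr":[0,0,0],"fingers":1},{"delta_pos":[0,0,-2.6],"dr":[0,0,0],"fingers":1},{"delta_pos":[0,0,-3.2],"dr":[0,0,0],"fingers":1},{"delta_pos":[0,0,-3.2],"dr":[0,0,0],"fingers":1},{"delta_pos":[0,0,-3.2],"dr":[0,0,0],"fingers":1}])

```text
time: 7.7
tool_pos: [0.5705, 0.2713, 0.229]
tool_rot: [-3.141, -0.001, 2.834]
contact_force: [0.1, 0.1, -0.0]
opening: 0.0506
grip_force: 20.0
```

```bash
python3 - <<'E'
from h import *
s=robot.observe(); print({k:np.round(s[k],3) for k in ("tool_pos","tool_rot","contact_force","torque","grip_force","opening","qvel")})
a=viewer.read_camera("scene")[:,:,::-1]; 
b=cv2.resize(a[110:310,60:345],None,fx=2.6,fy=2.6,interpolation=2); cv2.imwrite("pics/end.png",b)
E
```

```text
{'tool_pos': array([0.57 , 0.271, 0.229]), 'tool_rot': array([-3.141e+00, -1.000e-03,  2.834e+00]), 'contact_force': array([ 0.103,  0.124, -0.041]), 'torque': array([ 0.084, -0.196, -0.02 ]), 'grip_force': np.float64(20.0), 'opening': np.float64(0.051), 'qvel': array([ 0.001,  0.004, -0.   , -0.001,  0.001, -0.002])}
```

View pics/end.png

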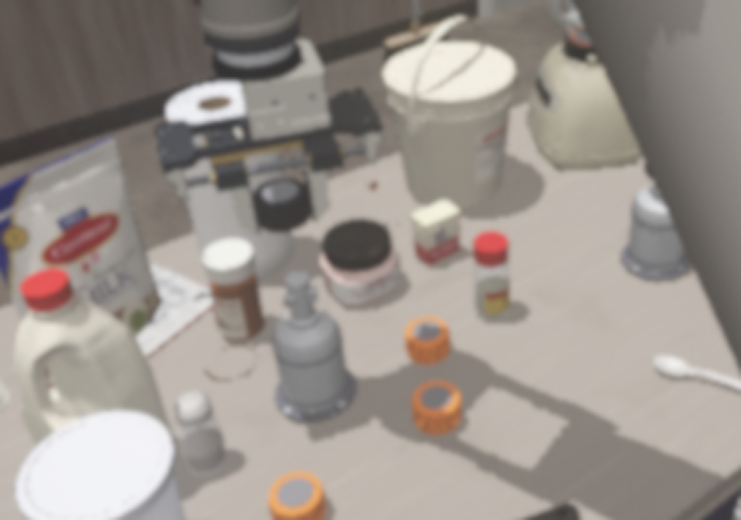

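The left flask's neck is bare at about (298,290). The black cap is upright between the fingers at about (283,200), and the other things in view stand where they were.

```bash
python3 -c "
from cell import robot
print(robot.hand_in())"
```

```text
the job is handed in; nothing more can be done
None
```

The left flask's cap loosened counter-clockwise (ordinary thread). I lifted it straight off and handed the job in with the cap held upright and still, about 10 cm above its seat over the flask, after 7.7 s of robot time; the right flask's cap was not touched.

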